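Push the ammonite crate home in its racking lane

TASK

Push the green crate that carries the ammonite along the steel deck and down the lane between the two blue guide rails until it is fully home against the rubber buffer, then draw the hand clear. Only push it with the fingers from outside: straighten and centre it before the mouth so that neither the crate nor the robot ever touches a rail, never lift or tip the crate, and keep off the ammonite. Leave the jar, the loose rock and the brush where they are.

Things in the scene. Friction and masses are not known exactly. Their poses are not given: they have to be found in the camera images.
- lane: Fixed steel deck, its top 12 mm above the table. Origin: middle of the lane's mouth, at table height. x points down the lane (push direction), y to the left of that, z up. The deck spans x -280 to 260, y -160 to 160 mm; before the mouth it is open. The lane runs from x = 0 to the buffer at x = 244 mm, centred on y = 0, 119 mm wide between the rails.
- stop: Fixed grey end stop, 143 mm wide, 40 mm high above the deck, with a black rubber buffer on its face towards the mouth. Origin: on the deck's top, 6 mm beyond the buffer's face.
- rail_left: Blue guide rail at the lane's +y side, 250 long x 12 thick x 25 mm high above the deck, fixed to the deck. Origin: near (mouth) end, middle of its thickness, on the deck's top; its x axis runs along it. Its inner face is 6 mm from the origin, at lane y = +59.5 mm.
- rail_right: The same blue rail at the -y side; its inner face is at lane y = -59.5 mm.
- lane_mouth (a point): Middle of the mouth on the deck's top (a yellow line across the deck).
- lane_home (a point): Point on the deck's top in the middle of the lane, 179 mm in from the mouth: the crate's origin lies here when it is home against the buffer and centred.
- crate: Loose open dark-green crate, 130 (its x) x 96 (its y) x 60 mm high, 0.4 to 0.8 kg. Origin: centre of its underside. Starts on the open deck before the mouth, its x axis roughly down the lane but off-centre and askew. Slides with dry friction and stays where left. Its walls are upright, flat and stand 35 mm higher than the rails; a pale bed fills it to 13 mm below the rim.
- ammonite: Brown coiled fossil, 60 mm across, 21 mm thick, fixed in the middle of the crate's bed; its top is 68 mm above the crate's underside, 8 mm proud of the rim (its highest coil 10 mm). Origin: centre of its underside. Not to be touched.
- jar: Loose white jar with red cap, 52 mm across, 75 mm high, on the deck outside one rail. Origin: centre of its underside. Leave alone.
- rock: Loose light-brown rock, about 58 mm across, 38 mm high, on the deck outside the other rail. Origin: centre of its underside. Leave alone.
- brush: Loose blue-handled brush lying on the table near the deck. Origin: centre of its underside. Leave alone.
Not all that is in view belongs to the job. There is more than one size of the crate; the one meant has the size given above.

How it is judged:
By the outcome, as a careful person would: the job done as asked, in the order asked, and still so for the second after the job is handed in, with the robot touching nothing.
It also fails if it takes over 72 s, if anything falls off the work surface, if the arm or the gripper's body presses on something with over 40 N, if the wrist force passes 120 N, or if a joint passes its speed limit or range.

ROBOT

A 7-joint arm with a two-finger parallel gripper is mounted at the origin on the work surface. World frame = base frame: x ahead of the robot, y to its left, z up, the work surface at z = 0. Lengths are in m, angles in rad, forces in N, time in s.
With the tool pointing down it reaches from about 0.425 to 0.875 m from the base axis. Payload 4.7 kg.
Tool frame: the origin (TCP) lies midway between the tips of the shut fingers; the grasp point (between the pads) lies 19 mm behind it (ctrl.grip_point_offset is the distance from the TCP to the grasp point, in m); z points along the fingers, y is the line along which they close (so a half turn about z gives the same grasp; the last joint's range is limited). The gripper opens to 87 mm and grips with 3 to 60 N. Pads are 19 mm wide; open, the fingers measure 117 mm over their backs; the gripper's body (75 mm by 190 mm) begins 51 mm behind the grasp point.
Start: joints at [1.222, 0.321, -0.07, 1.45, 0.023, 1.371, -0.057], TCP at [0.231, -0.608, 0.223] pointing down, gripper open.
Joint ranges: [-2.86, 2.86], [-0.3, 2.09], [-1.38, 1.24], [0.06, 2.45], [-1.56, 4.7], [0.09, 2.05], [-2.69, 2.69]. Speed limits (rad/s): [2.57, 2.57, 3.14, 3.14, 3.14, 3.14, 3.14].

INTERFACE

Orientations are given as a rotation vector (axis times angle).
In Python, from bench import ctrl gives the robot as it stands.
- The arm moves only by the tool move_arm, never from a script. Its argument "increments" is text: rows parted by semicolons, each of 7 numbers parted by spaces: the shift along the world's x, y, z in mm, then the turn, a rotation vector about the world's x, y, z in degrees, then the closure in counts, from 0 (fully open) to 255 (shut). A call has exactly 8 rows; each row shifts and turns the commanded pose from where the row before left it; what a row does not reach is not made up. A row lasts 1/12 s, in which the tool goes at most 41.7 mm and 7.16 degrees, less where a joint would pass 70% of its speed; a pose out of reach is approached as far as the arm can. A call with a gripper value outside its range is refused whole. The fingers move at their own pace and stop on an object; "grip_force" is the grip in N (left out, the last holds). Time passes only in rows, so rows that do not move let the fingers close, or fill a call up. It gives the time, the measured TCP pose, the force, the opening and the grip force at its end, in the units of the state.
- ctrl.get_state(): the state, without advancing time (a new reading comes with each control period).
- ctrl.get_image(name): name is "side" or "top" or "wrist"; returns a dict with "frame" (420x560x3 uint8, red, green, blue), "depth" (420x560 float32, m along the optical axis (not along the pixel's ray), 0 where there is no reading), "fx", "fy", "cx", "cy" (pixels), "position" and "orientation" of the camera in the world. Camera axes: x right, y down, z forward; pixel columns grow to the right and rows downward; lengths in m; the calibration is good to about 2 mm. The wrist camera is an equidistant fisheye: a pixel r from the principal point sees the ray r / f radians off the axis. A picture is of the moment at which its call begins.
- ctrl.close_job(): hands the job in; it is judged then, once.
Trained networks look in a picture, given as the dict that the camera call returned (one of the last four; its "shot" number tells which), for a name from the list of things; names that differ only in an ending like _2 or _b are one class to them, and where a whole thing is asked for, a point or a joint stands for the part that bears it (a point fixed in the world has none). Each returns a list of dicts, best first, with "score" (0 to 1); they miss things now and then, are a little off and sometimes report something else, mostly with a low value. They report only what shows in the picture. A call takes as long as a camera call. They do not tell look-alikes from the thing itself.
- ctrl.find_in(target, picture): "centre" ([x, y, z] in m, in world coordinates, good to about 4 mm: the middle of the surface that is visible of it).
- ctrl.silhouettes(target, picture): "region" (420x560 bool, what is visible of it).
The state is a dict: "time": time; "joint_positions": joint angles; "qd": joint speeds; "joint_torque": joint torques, N m; "position": TCP position; "tool_rot": TCP orientation; "ft_force": force on the tool from outside, world axes, zero at the start; "torque": the same for the moment, N m; "grip_width": opening from 0.0 (shut) to 1.0 (fully open); "grip_force": force on a finger pad.
Only numpy, scipy, OpenCV 4.12 (cv2) and the standard library are available. Lean on these libraries where they do the work, as an engineer would, in place of code of your own. Each camera call takes 0.05 s, during which the arm holds its last target. There are 200 camera calls.

## Working session

There is one attempt and no reset: what is moved stays moved. The work goes in short steps, Python scripts to look and compute and a tool call to move; the robot and the scene stay as the last step left them, time stands still between calls to the robot, and variables do not carry over. Pictures are saved under pics/ and viewed, at most 10 in all, crops included, and the job is handed in when it is done.

Besides the shell and the picture viewer there is one more tool, called as name(argument=value, ...), one argument or row to a line, values as JSON. move_arm: Moves the arm, as the interface text tells. Its arguments: {"type":"object","properties":{"increments":{"type":"string"},"grip_force":{"type":"number"}},"required":["increments"]}

```bash
mkdir -p pics; ls
cat > h.py <<'E'
import numpy as np, cv2
from scipy.spatial.transform import Rotation as R
from bench import ctrl
def Rm(o):
    o=np.array(o,float)
    if o.shape==(3,3): return o
    return R.from_rotvec(o).as_matrix() if o.size==3 else R.from_quat(o).as_matrix()
def cloud(p):
    d=p["depth"]; v,u=np.indices(d.shape)
    c=np.stack([(u-p["cx"])/p["fx"]*d,(v-p["cy"])/p["fy"]*d,d],-1)
    return c@Rm(p["orientation"]).T+np.array(p["position"])
def save(p,n): cv2.imwrite("pics/"+n+".png",p["frame"][:,:,::-1])
E
python3 - <<'E'
from h import *
p=ctrl.get_image("top"); save(p,"top1"); print(p["orientation"],p["position"],p["fx"])
for n in ["crate","ammonite","stop","rail_left","rail_right","jar","rock","brush","lane"]:
    print(n,[(np.round(r["centre"],3).tolist(),round(r["score"],2)) for r in ctrl.find_in(n,p)][:4])
q=ctrl.get_image("side"); save(q,"side1"); print(ctrl.get_state())
E
```

```text
pics
[-2.155064    2.10644481 -0.19804109] [0.42625265 0.02898424 1.15051358] 460.65101666732056
crate [([0.795, -0.167, 0.037], 0.8), ([0.512, -0.398, 0.06], 0.75), ([0.547, -0.124, 0.061], 0.67)]
ammonite [([0.798, -0.167, 0.053], 0.81), ([0.539, -0.122, 0.08], 0.76), ([0.517, -0.403, 0.086], 0.69)]
stop [([0.559, 0.29, 0.052], 0.71), ([0.53, 0.044, 0.013], 0.43)]
rail_left [([0.479, 0.167, 0.014], 0.93)]
rail_right [([0.62, 0.156, 0.028], 0.76)]
jar [([0.438, 0.218, 0.09], 0.72), ([0.541, -0.124, 0.08], 0.43)]
rock [([0.673, 0.228, 0.044], 0.67), ([0.621, 0.155, 0.03], 0.3)]
brush [([0.522, 0.416, 0.019], 0.89)]
lane [([0.532, 0.045, 0.013], 0.86)]
{'time': 0.55, 'joint_positions': array([ 1.22208759,  0.32097602, -0.07011859,  1.45054966,  0.02260754,
        1.37077168, -0.05689382]), 'qd': array([ 6.12013128e-04,  1.33927985e-03, -2.39780092e-03,  1.01331272e-03,
        2.73505659e-04, -8.19127172e-05, -5.83247673e-05]), 'joint_torque': array([-8.09852554e-04, -4.90709209e+01, -4.03105784e-01, -3.12545228e+01,
       -6.36061281e-02,  3.41314939e-02,  2.54925851e-05]), 'position': array([ 0.23067344, -0.60770001,  0.2225773 ]), 'tool_rot': array([ 3.08994127e+00,  5.66831980e-01, -4.86567946e-05]), 'ft_force': array([-1.09107193,  0.61966292,  0.43636424]), 'torque': array([ 0.01033397, -0.02928375,  0.0172299 ]), 'grip_force': 0.0, 'grip_width': 0.9994898368443571}
```

View pics/top1.png

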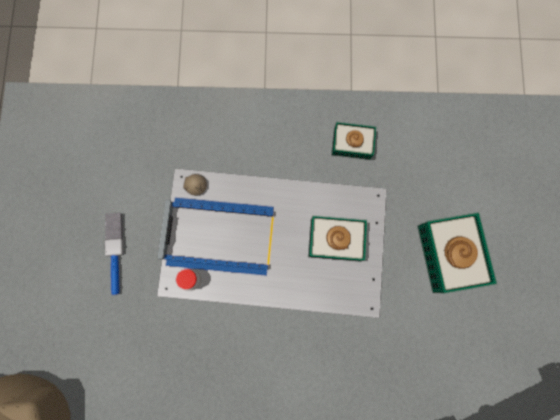

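View pics/side1.png

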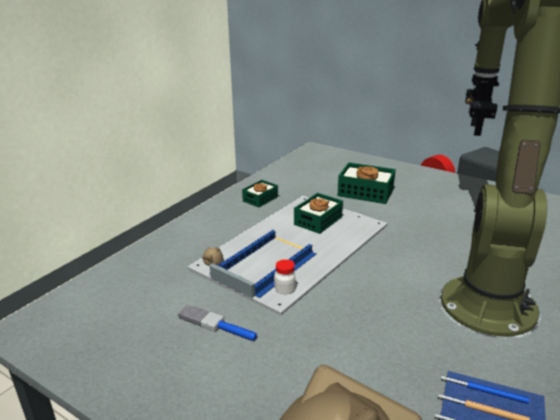

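Look-alikes for the crate in the top picture: the crate on the deck (338,238), a small one off the deck (355,140) and a big one off the deck (460,252). The description (on the deck, before the mouth) points to (338,238). I'll measure its size and take a close crop.

```bash
cat >> h.py <<'E'
def rect(P):
    (c,s,a)=cv2.minAreaRect(P[:,:2].astype(np.float32)*1000)
    if s[0]<s[1]: s=(s[1],s[0]); a+=90
    return np.array(c),s,(a%180)
def measure(p,lane=True,near=None):
    X=cloud(p); h=cv2.cvtColor(p["frame"],cv2.COLOR_RGB2HSV); out={}
    if lane:
        b=(h[...,0]>100)&(h[...,0]<130)&(h[...,1]>130)&(X[...,2]>.03)&(X[...,2]<.045)&(X[...,1]<.35)&(p["depth"]>0)
        n,L,st,_=cv2.connectedComponentsWithStats(b.astype(np.uint8))
        for i in range(1,n):
            if st[i,4]>100: print("rail",rect(X[L==i]),st[i,4])
        y=(h[...,0]>18)&(h[...,0]<32)&(h[...,1]>110)&(abs(X[...,2]-.012)<.006)&(abs(X[...,0]-.55)<.1)&(abs(X[...,1]-.03)<.06)
        if y.sum()>10: print("line",rect(X[y]),y.sum())
    c=(abs(X[...,0]-.545)<.12)&(X[...,1]>-.25 if near is None else abs(X[...,1]-near)<.12)&(X[...,1]<.3)&(X[...,2]>.066)&(X[...,2]<.09)&(p["depth"]>0)
    n,L,st,_=cv2.connectedComponentsWithStats(c.astype(np.uint8)); 
    g=c&(X[...,2]<.078)&(h[...,0]>40)&(h[...,0]<95)&(h[...,1]>80)
    print("crate rim",rect(X[g]),g.sum(),"z",np.median(X[g][:,2]))
    return X
E
python3 - <<'E'
from h import *
p=ctrl.get_image("top"); X=measure(p)
cv2.imwrite("pics/crop.png",cv2.resize(p["frame"][190:290,290:390,::-1],(500,500),interpolation=cv2.INTER_CUBIC))
E
```

```text
rail (array([615.28186035, 154.92852783]), (246.25393676757812, 13.09506607055664), 85.68649291992188) 513
rail (array([483.01489258, 165.59796143]), (245.2668914794922, 9.696946144104004), 85.542236328125) 355
line (array([540.23547363,  35.63547897]), (117.11151885986328, 4.9208831787109375), 175.78726196289062) 94
crate rim (array([ 544.52709961, -124.77101898]), (130.8956298828125, 93.87788391113281), 86.6444091796875) 271 z 0.07199943464601977
```

View pics/crop.png

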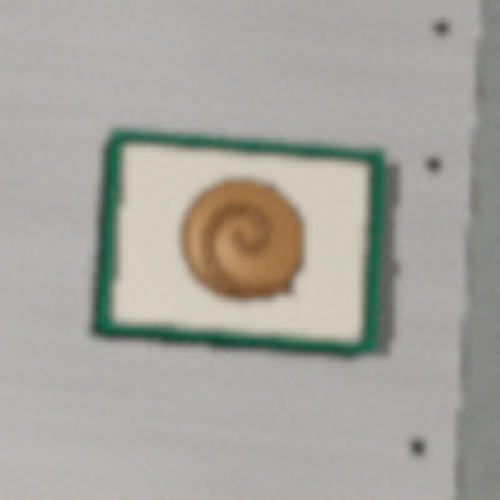

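The crop shows the on-deck crate, about 130×96 mm on its rim, with the ammonite in the middle, so it's the right one. Relative to the lane it sits about 17 mm to the right and 1° askew. I'll push its right side with spread fingers first, then its rear.

move_arm(
  increments="26 30 0 0 0 -1.6 0;26 30 0 0 0 -1.6 0;26 30 0 0 0 -1.6 0;26 30 0 0 0 -1.6 0;26 30 0 0 0 -1.6 0;26 30 0 0 0 -1.6 0;26 30 0 0 0 -1.6 0;26 30 0 0 0 -1.6 0",
)

```text
time: 1.27
position: [0.4397, -0.3661, 0.223]
tool_rot: [3.133, 0.216, 0.001]
ft_force: [1.6, -0.8, -0.1]
grip_width: 1.0
grip_force: 0.0
```

move_arm(
  increments="26 30 0 0 0 -1.6 0;26 30 0 0 0 -1.6 0;26 30 0 0 0 -1.6 0;26 30 0 0 0 -1.6 0;26 30 0 0 0 -1.6 0;26 30 0 0 0 -1.6 0;26 30 0 0 0 -1.6 0;26 30 0 0 0 -1.2 0",
)

```text
time: 1.93
position: [0.6477, -0.1263, 0.2228]
tool_rot: [3.139, -0.124, 0.001]
ft_force: [0.5, -0.4, 0.1]
grip_width: 0.999
grip_force: 0.0
```

move_arm(
  increments="0 -6 -20 0 0 0 0;0 0 -28 0 0 0 0;0 0 -28 0 0 0 0;0 0 -28 0 0 0 0;0 0 -28 0 0 0 0;0 0 -28 0 0 0 0;0 0 -25 0 0 0 0;0 0 0 0 0 0 0",
)

```text
time: 2.6
position: [0.6422, -0.1332, 0.0316]
tool_rot: [-3.138, 0.121, 0.016]
ft_force: [-0.9, 0.5, 0.3]
grip_width: 1.001
grip_force: 0.0
```

Run:
```python
from h import *
print(ctrl.get_state()["position"])
p=ctrl.get_image("wrist"); save(p,"w1"); q=ctrl.get_image("top"); save(q,"t2"); measure(q)
```

```text
[ 0.6422248  -0.13323082  0.03155931]
rail (array([615.23101807, 155.23620605]), (246.71324157714844, 12.994348526000977), 85.88346862792969) 509
rail (array([482.99920654, 165.42660522]), (245.07513427734375, 9.361084938049316), 85.61166381835938) 344
line (array([540.31195068,  35.61821365]), (117.40019226074219, 4.709057807922363), 175.69403839111328) 87
crate rim (array([ 545.18310547, -113.28494263]), (108.00609588623047, 93.72804260253906), 86.46217346191406) 157 z 0.07181196219705077
```

View pics/w1.png

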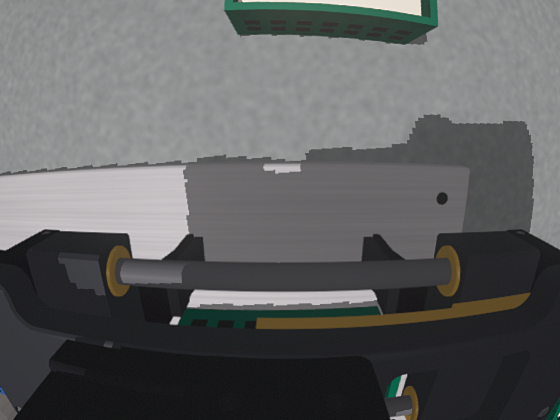

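move_arm(
  increments="-5 0.4 0 0 0 0 0;-6 0.4 0 0 0 0 0;-6 0.5 0 0 0 0 0;-6 0.5 0 0 0 0 0;-5 0.4 0 0 0 0 0;-4 0.3 0 0 0 0 0;-2 0.2 0 0 0 0 0;0 0 0 0 0 0 0",
)

```text
time: 3.37
position: [0.6122, -0.1311, 0.0378]
tool_rot: [3.139, -0.121, -0.0]
ft_force: [0.7, -0.0, 0.6]
grip_width: 0.997
grip_force: 0.0
```

move_arm(
  increments="-1 0.1 0 0 0 0 0;-1 0.1 0 0 0 0 0;-1 0.1 0 0 0 0 0;-1 0.1 0 0 0 0 0;-1 0.1 0 0 0 0 0;-1 0.1 0 0 0 0 0;-1 0.1 0 0 0 0 0;-1 0.1 0 0 0 0 0",
)

```text
time: 4.03
position: [0.6049, -0.1303, 0.0376]
tool_rot: [3.139, -0.121, 0.001]
ft_force: [2.6, -0.7, -0.1]
grip_width: 1.003
grip_force: 0.8
```

move_arm(
  increments="-1 0.1 0 0 0 0 0;-1 0.1 0 0 0 0 0;-1 0.1 0 0 0 0 0;-1 0.1 0 0 0 0 0;0 0 0 0 0 0 0;0 0 0 0 0 0 0;0 0 0 0 0 0 0;0 0 0 0 0 0 0",
)

```text
time: 4.7
position: [0.6009, -0.1298, 0.0378]
tool_rot: [3.139, -0.121, 0.001]
ft_force: [1.6, -0.3, 1.2]
grip_width: 1.002
grip_force: 1.0
```

Run:
```python
from h import *
q=ctrl.get_image("top"); save(q,"t3"); measure(q,False)
```

```text
crate rim (array([530.28521729, -96.90272522]), (97.25865173339844, 92.10221099853516), 12.006363868713379) 97 z 0.07219615175112004
```

move_arm(
  increments="-2 0.2 0 0 0 0 0;-2 0.2 0 0 0 0 0;-2 0.1 0 0 0 0 0;-2 0.1 0 0 0 0 0;-1 0.1 0 0 0 0 0;-1 0.1 0 0 0 0 0;0 0 0 0 0 0 0;0 0 0 0 0 0 0",
)

```text
time: 5.42
position: [0.5906, -0.1289, 0.0377]
tool_rot: [3.139, -0.121, -0.0]
ft_force: [3.1, -0.4, 1.1]
grip_width: 0.997
grip_force: 1.3
```

move_arm(
  increments="15 -1 0 0 0 0 0;20 -2 0 0 0 0 0;25 -2 0 0 0 0 0;25 -2 0 0 0 0 0;25 -2 10 0 0 0 0;25 -2 30 0 0 0 0;10 0 30 0 0 0 0;0 0 0 0 0 0 0",
)

```text
time: 6.08
position: [0.7399, -0.1398, 0.1132]
tool_rot: [3.139, -0.121, 0.012]
ft_force: [-0.0, 0.0, 1.3]
grip_width: 0.998
grip_force: 0.0
```

Run:
```python
from h import *
q=ctrl.get_image("top"); save(q,"t4"); measure(q)
```

```text
rail (array([615.30181885, 155.12405396]), (246.56507873535156, 13.187430381774902), 85.8619613647461) 516
rail (array([483.47766113, 164.64784241]), (243.44369506835938, 10.03650188446045), 85.81189727783203) 350
line (array([540.14685059,  35.58638   ]), (116.63008880615234, 4.742918491363525), 175.7537078857422) 88
crate rim (array([ 530.43005371, -122.69961548]), (130.3439178466797, 93.55017852783203), 85.54911041259766) 248 z 0.07210241531519224
```

View pics/t4.png

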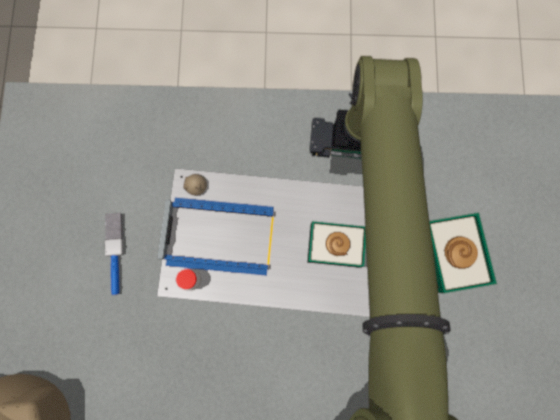

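The top picture shows the crate at (338,244), now parallel to the rails and about 2 mm off the axis. Its straightness is good. Next I'll lift, turn 90° and go behind it.

move_arm(
  increments="0 0 15 0 0 3 108;0 -5 25 0 0 6 108;0 -10 25 0 0 6 108;-10 -10 25 0 0 6 108;-20 -10 0 0 0 6 108;-25 -10 0 0 0 6 108;-25 -10 0 0 0 6 108;-25 -10 0 0 0 6 108",
)

```text
time: 6.8
position: [0.6272, -0.2052, 0.1953]
tool_rot: [-2.941, -1.096, 0.008]
ft_force: [0.3, -0.2, 0.3]
grip_width: 0.588
grip_force: 0.0
```

move_arm(
  increments="-25 -5 0 0 0 6 108;-25 -5 0 0 0 6 108;-25 -5 0 0 0 6 108;-20 0 0 0 0 6 108;-10 0 0 0 0 6 108;-7 0 0 0 0 6 108;0 0 0 0 0 6 108;0 0 0 0 0 3 108",
)

```text
time: 7.47
position: [0.5156, -0.2199, 0.1957]
tool_rot: [-2.299, -2.136, 0.005]
ft_force: [0.1, 0.3, 0.5]
grip_width: 0.578
grip_force: 0.0
```

move_arm(
  increments="3 0 -15 0 0 0 108;4 0 -28 0 0 0 108;0 0 -30 0 0 0 108;0 0 -30 0 0 0 108;0 0 -25 0 0 0 108;0 0 -12 0 0 0 108;0 0 -7 0 0 0 108;0 0 0 0 0 0 108",
)

```text
time: 8.13
position: [0.5239, -0.2195, 0.0488]
tool_rot: [-2.303, -2.132, 0.002]
ft_force: [-0.2, -0.4, -0.7]
grip_width: 0.574
grip_force: 0.0
```

move_arm(
  increments="0.2 3 0 0 0 0 108;0.2 3 0 0 0 0 108;0.2 3 0 0 0 0 108;0.2 3 0 0 0 0 108;0.2 3 0 0 0 0 108;0.2 2 0 0 0 0 108;0.1 2 0 0 0 0 108;0 0 0 0 0 0 108",
)

```text
time: 8.8
position: [0.5271, -0.2004, 0.0507]
tool_rot: [2.304, 2.135, 0.0]
ft_force: [-0.9, 1.3, 0.3]
grip_width: 0.58
grip_force: 0.0
```

move_arm(
  increments="0.2 3 0 0 0 0 108;0.2 6 0 0 0 0 108;0.5 9 0 0 0 0 108;0.5 10 0 0 0 0 108;0.5 10 0 0 0 0 108;0.5 10 0 0 0 0 108;0.4 7 0 0 0 0 108;0.2 3 0 0 0 0 108",
)

```text
time: 9.47
position: [0.53, -0.1406, 0.0506]
tool_rot: [-2.302, -2.137, -0.001]
ft_force: [-1.1, -3.2, -0.5]
grip_width: 0.577
grip_force: 1.4
```

move_arm(
  increments="0 2 0 0 0 0 108;0.1 3 0 0 0 0 108;0.1 4 0 0 0 0 108;0.1 4 0 0 0 0 108;0.1 3 0 0 0 0 108;0.1 2 0 0 0 0 108;0 0 0 0 0 0 108;0 0 0 0 0 0 108",
)

```text
time: 10.13
position: [0.5305, -0.1241, 0.0506]
tool_rot: [-2.304, -2.134, -0.001]
ft_force: [-0.3, -0.7, -0.3]
grip_width: 0.578
grip_force: 0.2
```

Run:
```python
from h import *
q=ctrl.get_image("top"); save(q,"t5"); measure(q)
```

```text
rail (array([614.96539307, 154.95597839]), (246.28330993652344, 12.986506462097168), 85.82814025878906) 512
rail (array([483.49645996, 164.96020508]), (244.1505126953125, 9.835541725158691), 85.7724609375) 353
line (array([540.13562012,  35.55316925]), (117.04573822021484, 4.741504192352295), 175.7950439453125) 90
crate rim (array([534.49041748, -37.78173065]), (105.64442443847656, 93.49075317382812), 85.78206634521484) 122 z 0.07200806359458778
```

View pics/t5.png

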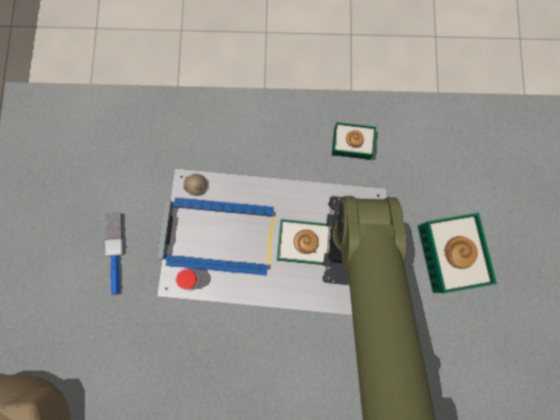

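The picture shows the crate at (305,242) just before the yellow line at x≈271. It is centred within about 1 mm and parallel to the rails, so I'll push on straight down the lane.

move_arm(
  increments="0.2 3 0 0 0 0 108;0.5 7 0 0 0 0 108;0.8 11 0 0 0 0 108;0.9 12 0 0 0 0 108;0.9 12 0 0 0 0 108;0.8 11 0 0 0 0 108;0.5 7 0 0 0 0 108;0.2 3 0 0 0 0 108",
)

```text
time: 10.85
position: [0.5352, -0.0566, 0.0506]
tool_rot: [-2.302, -2.137, -0.001]
ft_force: [-1.6, -2.5, 0.1]
grip_width: 0.574
grip_force: 1.6
```

move_arm(
  increments="0.2 3 0 0 0 0 108;0.4 5 0 0 0 0 108;0.4 6 0 0 0 0 108;0.4 6 0 0 0 0 108;0.4 5 0 0 0 0 108;0.2 3 0 0 0 0 108;0.1 2 0 0 0 0 108;0 0 0 0 0 0 108",
)

```text
time: 11.52
position: [0.5374, -0.028, 0.0505]
tool_rot: [-2.304, -2.135, -0.001]
ft_force: [-0.0, -0.6, 1.0]
grip_width: 0.576
grip_force: 0.3
```

Run:
```python
from h import *
q=ctrl.get_image("top"); save(q,"t6"); measure(q,near=.05)
```

```text
rail (array([615.15606689, 154.88365173]), (246.16525268554688, 13.256129264831543), 85.93682098388672) 509
rail (array([483.32034302, 165.3639679 ]), (244.86936950683594, 9.640665054321289), 85.76172637939453) 347
crate rim (array([542.56109619,  60.19977188]), (100.9215316772461, 96.3359603881836), 85.95421600341797) 129 z 0.07152077303515525
```

move_arm(
  increments="0.2 3 0 0 0 0 108;0.5 7 0 0 0 0 108;0.7 11 0 0 0 0 108;0.8 12 0 0 0 0 108;0.8 12 0 0 0 0 108;0.7 11 0 0 0 0 108;0.5 7 0 0 0 0 108;0.2 3 0 0 0 0 108",
)

```text
time: 12.23
position: [0.5416, 0.0394, 0.0506]
tool_rot: [-2.302, -2.137, -0.001]
ft_force: [-0.6, -2.5, 1.0]
grip_width: 0.574
grip_force: 1.7
```

move_arm(
  increments="0.2 3 0 0 0 0 108;0.4 6 0 0 0 0 108;0.6 9 0 0 0 0 108;0.7 10 0 0 0 0 108;0.6 9 0 0 0 0 108;0.4 6 0 0 0 0 108;0.2 3 0 0 0 0 108;0 0 0 0 0 0 108",
)

```text
time: 12.9
position: [0.5447, 0.0849, 0.0506]
tool_rot: [-2.303, -2.136, -0.002]
ft_force: [-0.6, 0.2, -0.9]
grip_width: 0.577
grip_force: 0.0
```

Run:
```python
from h import *
q=ctrl.get_image("top"); save(q,"t7"); measure(q,near=.16)
```

```text
rail (array([621.38134766, 238.60494995]), (79.59180450439453, 12.757152557373047), 85.17552185058594) 156
rail (array([486.85452271, 213.07815552]), (146.9248809814453, 9.572948455810547), 85.74124145507812) 204
crate rim (array([549.16705322, 180.81747437]), (93.0795669555664, 85.57323455810547), 175.7124786376953) 92 z 0.0715003623249314
```

View pics/t7.png

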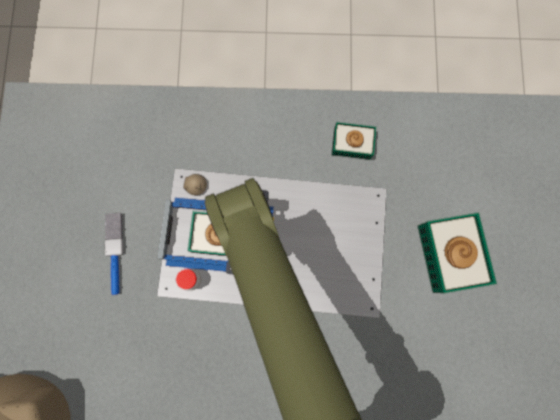

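The picture shows the crate at about (212,235), centred between the rails with roughly 50 mm still to go. From here I'll push slowly and watch the force.

move_arm(
  increments="0.2 3 0 0 0 0 108;0.4 5 0 0 0 0 108;0.6 8 0 0 0 0 108;0.6 8 0 0 0 0 108;0.5 7 0 0 0 0 108;0.4 5 0 0 0 0 108;0.3 4 0 0 0 0 108;0.2 3 0 0 0 0 108",
)

```text
time: 13.62
position: [0.548, 0.1266, 0.0505]
tool_rot: [-2.305, -2.135, 0.0]
ft_force: [-1.1, -3.8, 1.7]
grip_width: 0.577
grip_force: 1.6
```

move_arm(
  increments="0.1 1 0 0 0 0 108;0.1 1 0 0 0 0 108;0.1 1 0 0 0 0 108;0.1 1 0 0 0 0 108;0 1 0 0 0 0 108;0 1 0 0 0 0 108;0 0.5 0 0 0 0 108;0 0.5 0 0 0 0 108",
)

```text
time: 14.28
position: [0.5486, 0.1331, 0.0506]
tool_rot: [2.305, 2.134, 0.0]
ft_force: [0.2, -2.8, 0.2]
grip_width: 0.58
grip_force: 1.3
```

move_arm(
  increments="0 0.6 0 0 0 0 108;0 0.6 0 0 0 0 108;0 0.6 0 0 0 0 108;0 0.6 0 0 0 0 108;0 0.6 0 0 0 0 108;0 0.6 0 0 0 0 108;0 0 0 0 0 0 108;0 0 0 0 0 0 108",
)

```text
time: 14.95
position: [0.5484, 0.1369, 0.0506]
tool_rot: [-2.305, -2.134, -0.001]
ft_force: [-0.0, -1.9, -1.0]
grip_width: 0.582
grip_force: 0.9
```

move_arm(
  increments="0 0.4 0 0 0 0 108;0 0.4 0 0 0 0 108;0 0.4 0 0 0 0 108;0 0.4 0 0 0 0 108;0 0.4 0 0 0 0 108;0 0 0 0 0 0 108;0 0 0 0 0 0 108;0 0 0 0 0 0 108",
)

```text
time: 15.62
position: [0.5485, 0.1384, 0.0506]
tool_rot: [2.305, 2.134, -0.0]
ft_force: [-0.2, -3.3, -0.2]
grip_width: 0.579
grip_force: 1.6
```

move_arm(
  increments="0 0.5 0 0 0 0 108;0 0.5 0 0 0 0 108;0 0.5 0 0 0 0 108;0 0.5 0 0 0 0 108;0 0 0 0 0 0 108;0 0 0 0 0 0 108;0 0 0 0 0 0 108;0 0 0 0 0 0 108",
)

```text
time: 16.28
position: [0.5484, 0.1384, 0.0506]
tool_rot: [2.305, 2.132, -0.004]
ft_force: [-1.6, -6.4, 1.8]
grip_width: 0.579
grip_force: 3.6
```

The arm has stalled and the force is rising, so the crate is on the buffer. I'll press once more to confirm, then back off.

move_arm(
  increments="0 0.7 0 0 0 0 108;0 0.7 0 0 0 0 108;0 0.7 0 0 0 0 108;0 0.7 0 0 0 0 108;0 0 0 0 0 0 108;0 0 0 0 0 0 108;0 0 0 0 0 0 108;0 0 0 0 0 0 108",
)

```text
time: 16.95
position: [0.5484, 0.1384, 0.0506]
tool_rot: [2.304, 2.129, -0.009]
ft_force: [-1.9, -11.6, 3.9]
grip_width: 0.573
grip_force: 6.1
```

move_arm(
  increments="-0.1 -2 0 0 0 0 108;-0.3 -5 0 0 0 0 108;-0.6 -10 0 0 0 0 108;-1 -15 0 0 0 0 108;-1 -15 5 0 0 0 108;-1 -15 20 0 0 0 108;0 -10 30 0 0 0 108;0 0 30 0 0 0 108",
)

```text
time: 17.62
position: [0.5439, 0.0691, 0.1358]
tool_rot: [-2.307, -2.13, 0.001]
ft_force: [0.5, 0.3, -0.8]
grip_width: 0.575
grip_force: 0.0
```

move_arm(
  increments="0 -20 30 0 0 0 108;0 -40 10 0 0 0 108;0 -40 0 0 0 0 108;0 -40 0 0 0 0 108;0 -40 0 0 0 0 108;0 -20 0 0 0 0 108;0 -10 0 0 0 0 108;0 0 0 0 0 0 108",
)

```text
time: 18.28
position: [0.5445, -0.1407, 0.1755]
tool_rot: [2.309, 2.13, 0.001]
ft_force: [-0.2, 0.6, 0.4]
grip_width: 0.579
grip_force: 0.0
```

Run:
```python
from h import *
q=ctrl.get_image("top"); save(q,"t8"); measure(q,near=.21)
s=ctrl.get_image("side")
a=cv2.resize(q["frame"][160:310,150:300],(500,500)); b=s["frame"][150:350,170:370]; 
cv2.imwrite("pics/end.png",np.hstack([a,cv2.resize(b,(300,500))])[:,:,::-1])
```

```text
rail (array([615.08953857, 154.65354919]), (245.65740966796875, 13.034415245056152), 85.75988006591797) 510
rail (array([482.67904663, 165.2749939 ]), (244.76307678222656, 9.5955228805542), 85.45143127441406) 348
line (array([541.26733398,  35.44094086]), (115.08163452148438, 4.6319193840026855), 175.84406280517578) 89
crate rim (array([552.0057373 , 214.28265381]), (129.5526580810547, 95.3519515991211), 85.21115112304688) 227 z 0.07142488995289265
```

View pics/end.png

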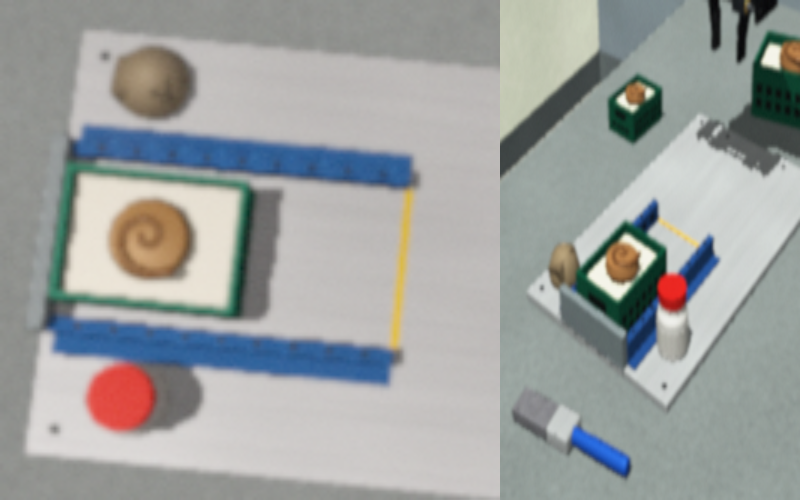

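The final picture shows the crate against the buffer, measured at 179 mm along the lane, with gaps to both rails. The jar, rock and brush look untouched, and the hand is clear.

```bash
python3 -c "
from bench import ctrl
print(ctrl.close_job())"
```

```text
the job is handed in; nothing more can be done
None
```

The crate is home against the buffer and centred, with gaps to both rails in the final picture; the hand was drawn clear and the job handed in at about 18 s, with no verdict returned.

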